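Comb scattered shoe-bar blanks into rows with a toothed rake

TASK

Take the orange-gripped toothed rake out of its grey cradle, set its teeth down on the bare far part of the sprung bed of the blue tray, and draw it toward the tray's brass end wall keeping the teeth resting lightly on the bed, so that the four scattered square steel bars are combed into straight rows, parallel to the tray's side walls and flat on the bed. Then lift the rake off without disarranging the bars and hang it back in its cradle. Do not press hard on the bed, do not touch the bars with the gripper, and leave everything else on the bench alone.

Things in the scene. Friction and masses are not known exactly. Their poses are not given: they have to be found in the camera images.
- tray: blue fixed sorting tray, 256 x 266 mm, open on top. Origin at bench level. x runs from the brass end wall (nearest the robot) to the far wall, along the side walls; z up. Inside: x -105 (brass wall) to +135 mm, y -125 to +125 mm. Walls 8 mm thick, tops 44 mm above the bench. At first the bars lie in the brass-end half; x beyond +20 mm is bare bed.
- bed: the tray's flat black floor, on springs: it stays level and yields straight down about 1 mm per 3 N (14 N is too much; travel ends at 18 mm). Origin on its upper face, about 27 mm above the bench with the bars on it; axes as the tray's.
- rake: toothed rake, 0.25 to 0.5 kg: level aluminium crossbar 280 x 24 x 10 mm (long way along y), orange grip block on top, white toothed head below. Origin: middle of the crossbar's underside; z up; its tooth points face -x. The head slides on a stiff neck set to an unreported depth each time: the teeth's lower faces are anywhere from 38 to 58 mm below the origin, so the bed must be found by feel. The neck does not slip in use.
- rake_grip (a point): centre of the orange grip block (24 mm thick in x, 60 mm in y, 56 mm high), 40 mm above the rake's origin; axes as the rake's. The block reaches 26 mm above this point, 30 mm below to the crossbar. Head: x -44 to +34 mm, y +-113 mm; teeth 26 mm tall, flat below, points at x = -44, widening to x = -7, then straight, leaving four lanes 14 mm wide, 41 mm long, at y = -75, -25, 25, 75 mm. Nothing hangs lower.
- cradle: grey fixed cradle for the rake: base 60 x 304 mm, a post at each y end (y = 122 to 152 mm either side). Origin: middle of its underside; z up, y along the hung rake's crossbar. Post tops are 66 mm above the bench, with 10 mm high lips round them: the crossbar drops between the lips with 6 mm to spare in x and 7 mm in y each way. The rake's x points along the cradle's.
- cradle_seat (a point): middle of the cradle at the height of the posts' tops (66 mm above the bench): where the rake's origin is when it hangs in the cradle.
- bar1: loose square steel bar, 90 x 10 x 10 mm, ends rounded, about 50 to 100 g, lying on the bed. Origin at its centre, x along its length.
- bar2: loose square steel bar, 90 x 10 x 10 mm, ends rounded, about 50 to 100 g, lying on the bed. Origin at its centre, x along its length.
- bar3: loose square steel bar, 90 x 10 x 10 mm, ends rounded, about 50 to 100 g, lying on the bed. Origin at its centre, x along its length.
- bar4: loose square steel bar, 90 x 10 x 10 mm, ends rounded, about 50 to 100 g, lying on the bed. Origin at its centre, x along its length.
- heart_bar_shoe: steel heart-bar horseshoe, about 130 x 135 x 9 mm, lying flat; bystander, to be left alone. Origin on the bench below it.
- plain_shoe: dark plain horseshoe, about 130 x 135 x 9 mm, lying flat; bystander, to be left alone. Origin on the bench below it.
- nail_puller: red-gripped nail puller lying flat, about 265 mm long, 90 mm wide, 18 mm high; bystander, to be left alone. Origin on the bench below it.
- pritchel: polished steel pritchel lying flat, about 235 mm long, 16 mm high; bystander, to be left alone. Origin on the bench below it.
- hardy: squat stepped steel hardy tool, 50 x 50 x 67 mm; bystander, to be left alone. Origin on the bench below it.
- nail_tin: round green tin of nails, 80 mm across, 36 mm high; bystander, to be left alone. Origin on the bench below it.

How it is judged:
On the way, in this order (a step that is already met when the one before it is completed fails the run):
1. the rake is lifted out of its cradle (z of rake in the frame of cradle_seat above 0.03 m), for 0.1 s.
2. the teeth rest on the bare far part of the bed (at least 1 N), the bars still lying askew (contact force between rake and bed above 1 N and x of rake in the frame of tray between 0.055 and 0.12 m and not (angle between the x axis of each of bar1, bar2, bar3, bar4 and the x axis of tray, either way round below 0.12 rad)), for 0.1 s.
3. all four bars are parallel to the tray's side walls within 7 degrees, the rake among them and still resting on the bed with at least 1 N (contact force between rake and bed above 1 N and x of rake in the frame of tray below -0.02 m and angle between the x axis of each of bar1, bar2, bar3, bar4 and the x axis of tray, either way round below 0.12 rad), for 0.2 s.
At the end, for the whole second after the job is handed in: All four bars lie at rest flat on the bed inside the tray, each within 7 degrees of parallel to the tray's side walls; the rake hangs level in its cradle, its origin within 15 mm of the seat, square to it within 6 degrees, released and at rest (angle between the x axis of each of bar1, bar2, bar3, bar4 and the x axis of tray, either way round below 0.12 rad and z of bar1 in the frame of bed between 0 and 0.009 m and z of bar2 in the frame of bed between 0 and 0.009 m and z of bar3 in the frame of bed between 0 and 0.009 m and z of bar4 in the frame of bed between 0 and 0.009 m and x of bar1 in the frame of tray between -0.105 and 0.135 m and y of bar1 in the frame of tray between -0.125 and 0.125 m and x of bar2 in the frame of tray between -0.105 and 0.135 m and y of bar2 in the frame of tray between -0.125 and 0.125 m and x of bar3 in the frame of tray between -0.105 and 0.135 m and y of bar3 in the frame of tray between -0.125 and 0.125 m and x of bar4 in the frame of tray between -0.105 and 0.135 m and y of bar4 in the frame of tray between -0.125 and 0.125 m and linear speed of each of bar1, bar2, bar3, bar4, rake below 0.02 m/s and distance between rake and cradle_seat below 0.015 m and z of rake in the frame of cradle below 0.071 m and angle between rake's own z axis and vertical below 0.08 rad and angle between the y axis of rake and the y axis of cradle, either way round below 0.1 rad); the robot touches nothing.
It fails at once if the rake presses on the bed with more than 14 N (contact force between rake and bed above 14 N).
It fails at once if the gripper touches a bar (contact force between any of the fingers, the arm and bar1 above 0.3 N or contact force between any of the fingers, the arm and bar2 above 0.3 N or contact force between any of the fingers, the arm and bar3 above 0.3 N or contact force between any of the fingers, the arm and bar4 above 0.3 N).
It fails at once if a bystander is moved more than 20 mm (distance of any of heart_bar_shoe, plain_shoe, nail_puller, pritchel, hardy, nail_tin from where it was at the start of the episode above 0.02 m).
It also fails if it takes over 58 s, if anything falls off the work surface, if the arm or the gripper's body presses on something with over 40 N, if the wrist force passes 120 N, or if a joint passes its speed limit or range.

ROBOT

A 7-joint arm with a two-finger parallel gripper is mounted at the origin on the work surface. World frame = base frame: x ahead of the robot, y to its left, z up, the work surface at z = 0. Lengths are in m, angles in rad, forces in N, time in s.
With the tool pointing down it reaches from about 0.425 to 0.925 m from the base axis. Payload 6.8 kg.
Tool frame: the origin (TCP) lies between the finger pads; the fingertips stand r.tip_extent ahead of it and the grasp point (between the pads) lies 5 mm behind it (r.tip_extent is the distance from the TCP to the fingertips, in m); y points along the fingers, x is the direction in which the jaws open and shut, and the axes are right-handed (so a half turn about y gives the same grasp; the last joint's range is limited). The gripper opens to 85 mm and grips with 20 to 120 N. Pads are 22 mm wide; open, the fingers measure 114 mm over their backs; the gripper's body (76 mm by 85 mm) begins 54 mm behind the grasp point. The pads swing forward as they close: fully open they stand 13 mm farther back than shut.
Start: joints at [-1.425, 0.477, 0.022, 1.555, -0.011, 1.109, -0.083], TCP at [0.169, 0.653, 0.245] pointing down, gripper open.
Joint ranges: [-2.96, 2.96], [-0.34, 2.1], [-1.41, 1.46], [0.24, 2.44], [-1.37, 4.51], [0.17, 1.92], [-2.96, 2.96]. Speed limits (rad/s): [2.39, 2.39, 3.14, 3.14, 3.14, 3.14, 3.14].

INTERFACE

Orientations are given as a rotation vector (axis times angle).
In Python, from bench import r gives the robot as it stands.
- The arm moves only by the tool send_rows, never from a script. Its argument "plan" is a list of rows, each a list of 5 numbers: the shift along the tool's x, y, z in cm, then the turn about the tool's y in degrees, then the opening, from 0 (shut) to 1 (fully open). In form: [[dx, dy, dz, spin, grip], ...]. A call has 1 to 12 rows; each row shifts and turns the commanded pose from where the row before left it, along the tool's axes as they then stand; what a row does not reach is not made up. A row lasts 1/8 s, in which the tool goes at most 62.5 mm and 10.7 degrees, less where a joint would pass 70% of its speed; a pose out of reach is approached as far as the arm can. A call is refused whole if a number of a shift passes 6.25 or a number of a turn 10.7, either way. A call with a gripper value outside its range is refused whole. The fingers move at their own pace and stop on an object; "force" is the grip in N (left out, the last holds). Time passes only in rows, so rows that do not move let the fingers close. It gives the time, the measured TCP pose, the force and the opening at its end, in the units of the state.
- r.get_obs(): the state, without advancing time (a new reading comes with each control period).
- r.grab_frame(name): name is "scene" or "top" or "wrist"; returns a dict with "image" (400x640x3 uint8, red, green, blue), "camera_matrix" (3x3 intrinsics, pixels), "cam_to_world" (4x4, takes a point from camera to world coordinates). Camera axes: x right, y down, z forward; pixel columns grow to the right and rows downward; lengths in m; the calibration is good to about 2 mm. A picture is of the moment at which its call begins. There is no depth.
- r.hand_in(): hands the job in, once; it reports no verdict.
Trained networks look in the newest picture that a camera, given by its name, has taken for a name from the list of things; names that differ only in an ending like _2 or _b are one class to them, and where a whole thing is asked for, a point or a joint stands for the part that bears it (a point fixed in the world has none). Each returns a list of dicts, best first, with "p" (0 to 1); they miss things now and then, are a little off and sometimes report something else, mostly with a low value. They report only what shows in the picture. A call takes as long as a camera call.
- r.recognise(camera, target): "rect" ([left, top, right, bottom] in pixels, round what is visible of it).
The state is a dict: "clock": time; "joints": joint angles; "qvel": joint speeds; "tau": joint torques, N m; "tcp_pos": TCP position; "orientation": TCP orientation; "contact_force": force on the tool from outside, world axes, zero at the start; "moment": the same for the moment, N m; "grip_width": finger opening in m.
Only numpy, scipy, OpenCV 4.12 (cv2) and the standard library are available. Lean on these libraries where they do the work, as an engineer would, in place of code of your own. Each camera call takes 0.05 s, during which the arm holds its last target.

## Working session

There is one attempt and no reset: what is moved stays moved. The work goes in short steps, Python scripts to look and compute and a tool call to move; the robot and the scene stay as the last step left them, time stands still between calls to the robot, and variables do not carry over. Pictures are saved under pics/ and viewed, and the job is handed in when it is done.

Besides the shell and the picture viewer there is one more tool, called after "Call:" by a JSON object that holds its "fn" and its "kwargs", one argument or row to a line. send_rows: Moves the arm, as the interface text tells. Its arguments: {"type":"object","properties":{"plan":{"type":"array","items":{"type":"array","items":{"type":"number"}}},"force":{"type":"number"}},"required":["plan"]}

```bash
ls; mkdir -p pics
python3 - <<'E'
from bench import r
import cv2
o=r.get_obs(); print({k:(v if not hasattr(v,'round') else v) for k,v in o.items()}); print(r.tip_extent)
for n in ("scene","top","wrist"):
    f=r.grab_frame(n); cv2.imwrite(f"pics/{n}0.png",cv2.cvtColor(f["image"],cv2.COLOR_RGB2BGR))
    print(n,f["camera_matrix"].tolist(),f["cam_to_world"].round(4).tolist())
    if n!="wrist":
        for t in ("rake","rake_grip","cradle","tray","bar1"):
            print(t,[(d["rect"],round(d["p"],2)) for d in r.recognise(n,t)][:5])
E
```

```text
pics
{'clock': 0.0, 'joints': array([-1.42507817,  0.47784721,  0.02230611,  1.55644608, -0.0114728 ,
        1.10930853, -0.08313496]), 'qvel': array([ 0.00072945,  0.00020847, -0.00127179,  0.00032854,  0.00118394,
       -0.00046276,  0.00172419]), 'tau': array([-2.08545298e-04, -5.96436203e+01,  1.60744753e+00, -2.81197643e+01,
        1.23624664e-02,  9.05409863e-03, -2.65867413e-06]), 'tcp_pos': array([0.16935073, 0.65282211, 0.24429574]), 'orientation': array([-1.3199278 , -1.01926403,  1.02158372]), 'contact_force': array([-0.00383188, -0.28595483, -1.16676503]), 'moment': array([-0.0327837 ,  0.01545406,  0.0145861 ]), 'grip_width': 0.08527699372469287}
0.014
scene [[361.7380760270451, 0.0, 316.1063793515337], [0.0, 361.7380760270451, 201.54713991817005], [0.0, 0.0, 1.0]] [[-0.4199, 0.5964, -0.6841, 1.4372], [0.9073, 0.2582, -0.3317, 0.4299], [-0.0212, -0.76, -0.6495, 0.9506], [0.0, 0.0, 0.0, 1.0]]
rake [([241.8, 187.2, 302.8, 227.9], 0.7)]
rake_grip [([240.2, 181.0, 302.7, 227.6], 0.66)]
cradle [([237.7, 183.3, 310.7, 230.2], 0.62)]
tray [([313.0, 197.4, 411.8, 274.1], 0.71
[... 215 characters left out ...]
926, 0.1211, 0.3848], [-0.9999, 0.0083, -0.0075, -0.0081], [0.0064, -0.1211, -0.9926, 1.2261], [0.0, 0.0, 0.0, 1.0]]
rake [([325.7, 166.9, 420.9, 202.2], 0.56)]
rake_grip [([322.0, 170.5, 421.5, 205.3], 0.85)]
cradle [([317.8, 163.1, 427.1, 201.7], 0.65)]
tray [([195.8, 147.9, 290.9, 234.8], 0.78)]
bar1 [([244.7, 203.4, 260.9, 226.1], 0.62), ([322.4, 168.7, 422.7, 202.5], 0.51), ([267.8, 198.9, 273.1, 226.1], 0.49), ([266.5, 105.4, 282.8, 123.5], 0.23)]
wrist [[287.7644507011172, 0.0, 320.2575043969051], [0.0, 287.7644507011172, 198.68981217323687], [0.0, 0.0, 1.0]] [[0.2523, 0.9139, 0.3179, 0.0868], [0.9677, -0.238, -0.0835, 0.6745], [-0.0006, 0.3287, -0.9444, 0.3723], [0.0, 0.0, 0.0, 1.0]]
```

View images.

View pics/top0.png

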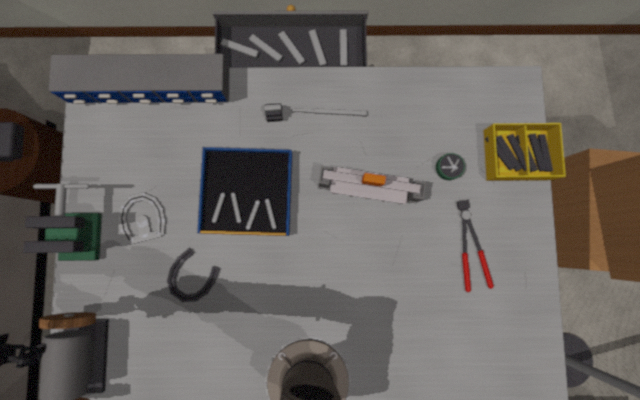

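View pics/scene0.png

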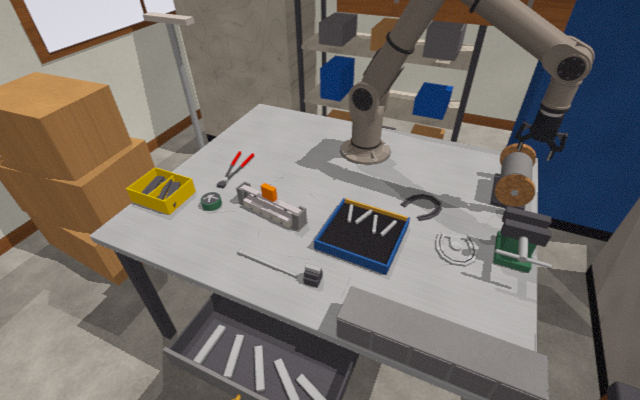

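Run:
```python
import cv2
a=cv2.imread("pics/top0.png")
c=a[130:250,180:440]; cv2.imwrite("pics/top0z.png",cv2.resize(c,None,fx=3,fy=3,interpolation=cv2.INTER_CUBIC))
from scipy.spatial.transform import Rotation as R
print(R.from_rotvec([-1.3199278 , -1.01926403,  1.02158372]).as_matrix().round(3))
```

```text
[[ 0.251 -0.    -0.968]
 [ 0.968 -0.002  0.251]
 [-0.002 -1.    -0.   ]]
```

View pics/wrist0.png

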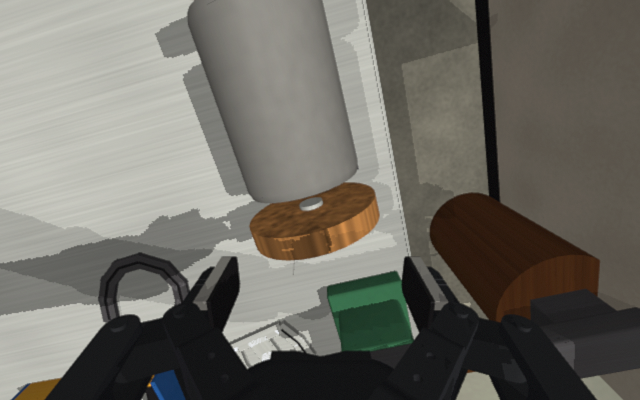

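View zoom.

View pics/top0z.png

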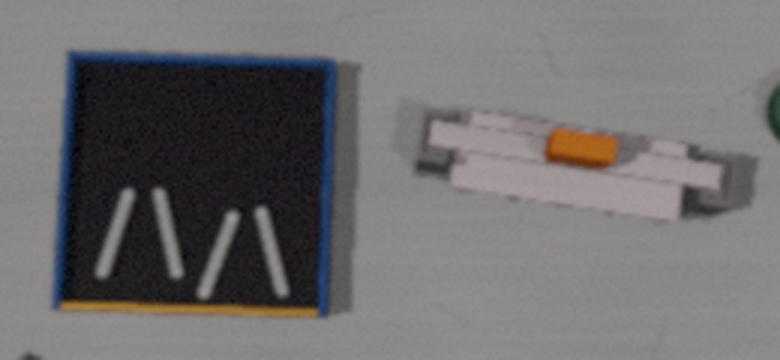

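```bash
cat > h.py <<'E'
import numpy as np, cv2
from bench import r
from scipy.spatial.transform import Rotation as R
def frame(n,save=None):
    f=r.grab_frame(n)
    if save: cv2.imwrite(f"pics/{save}.png",cv2.cvtColor(f["image"],cv2.COLOR_RGB2BGR))
    return f
def unproj(f,px,z):
    px=np.atleast_2d(np.asarray(px,float)); K=f["camera_matrix"]; T=f["cam_to_world"]
    d=np.c_[px,np.ones(len(px))]@np.linalg.inv(K).T@T[:3,:3].T; o=T[:3,3]
    return o+d*((z-o[2])/d[:,2])[:,None]
def proj(f,P):
    P=np.atleast_2d(P); K=f["camera_matrix"]; T=f["cam_to_world"]
    c=(P-T[:3,3])@T[:3,:3]; q=c@K.T; return q[:,:2]/q[:,2:]
def comp(mask,n=1):
    k,l,s,c=cv2.connectedComponentsWithStats(mask.astype(np.uint8))
    o=1+np.argsort(-s[1:,4]); return [(l==i).astype(np.uint8) for i in o[:n]]
def rect(m):
    c,_=cv2.findContours(m,cv2.RETR_EXTERNAL,cv2.CHAIN_APPROX_NONE); c=max(c,key=cv2.contourArea)
    return cv2.minAreaRect(c), c
E
python3 - <<'E'
from h import *
f=frame("top"); im=f["image"]
S=4; big=cv2.resize(im,None,fx=S,fy=S,interpolation=cv2.INTER_CUBIC).astype(int)
up=lambda p:(np.asarray(p)+0.5)/S-0.5
Rr,G,B=big[...,0],big[...,1],big[...,2]
yy,xx=np.mgrid[:big.shape[0],:big.shape[1]]
roi=lambda a,b,c,d:(xx>a*S)&(xx<c*S)&(yy>b*S)&(yy<d*S)
# orange
o=comp((Rr-B>60)&roi(330,150,420,220))[0]; (c,s,a),ct=rect(o)
ctw=unproj(f,up(ct[:,0]),0.132); print("grip top", cv2.minAreaRect((ctw[:,:2]*1000).astype(np.float32)))
# tray blue+brass
print([ (x.sum()) for x in comp((B-Rr>25)&roi(185,135,305,245),3)])
m=((B-Rr>25)|(Rr-B>40))&roi(185,135,305,245); t=comp(m)[0]; _,ct=rect(t)
w=unproj(f,up(ct[:,0]),0.044); print("tray",cv2.minAreaRect((w[:,:2]*1000).astype(np.float32)), cv2.boxPoints(cv2.minAreaRect((w[:,:2]*1000).astype(np.float32))).round(1).tolist())
# bars
gray=big.mean(-1); inside=cv2.erode(cv2.fillPoly(np.zeros(gray.shape,np.uint8),[ct],1),np.ones((3,3)),iterations=14)
for b in comp((gray>80)&(inside>0),4):
    _,ct=rect(b); w=unproj(f,up(ct[:,0]),0.037); q=cv2.minAreaRect((w[:,:2]*1000).astype(np.float32)); print("bar",q)
# crossbar/head whitish contour
E
```

```text
grip top ((565.19482421875, -184.59458923339844), (63.392852783203125, 30.672882080078125), 81.04354095458984)
[np.uint64(15439)]
tray ((550.1500244140625, 179.83639526367188), (267.3489074707031, 254.7744598388672), 87.88130950927734) [[417.8999938964844, 51.0], [672.5, 41.5], [682.4000244140625, 308.70001220703125], [427.79998779296875, 318.1000061035156]]
```

```bash
cat > plan.py <<'E'
import numpy as np
from h import *
def pose():
    o=r.get_obs(); M=R.from_rotvec(o["orientation"]).as_matrix(); return np.array(o["tcp_pos"])*100, np.degrees(np.arctan2(M[1,0],M[0,0])), o
def plan(way, vmax=6.0, wmax=10, start=None):
    """way: list of (x,y,z cm, heading deg). rows dx,dy,dz,spin"""
    p,h,_=pose()
    if start is not None: p,h=np.array(start[:3],float),start[3]
    rows=[]
    for w in way:
        t=np.array(w[:3],float); n=int(np.ceil(max(np.linalg.norm(t-p)/vmax,abs(w[3]-h)/wmax,1)))
        p0,h0=p.copy(),h
        for i in range(1,n+1):
            q=p0+(t-p0)*i/n; hh=h0+(w[3]-h0)*i/n
            a=np.radians(h); x=np.array([np.cos(a),np.sin(a),0]); z=np.array([-np.sin(a),np.cos(a),0])
            d=q-p; row=[round(d@x,2),round(-d[2],2),round(d@z,2),round(-(hh-h),1)]
            rows.append(row)
            # track rounded
            p=p+row[0]*x+row[2]*z+np.array([0,0,-row[1]]); h=h-row[3]
    return rows,p,h
E
python3 - <<'E'
from plan import *
rows,p,h=plan([(50,42,24.5,40),(56.7,-18.6,24.5,-10)])
for x in rows: print(x)
print(p,h)
E
```

```text
[np.float64(-2.04), np.float64(0.0), np.float64(-5.41), np.float64(5.1)]
[np.float64(-1.56), np.float64(0.01), np.float64(-5.57), np.float64(5.0)]
[np.float64(-1.06), np.float64(0.0), np.float64(-5.68), np.float64(5.1)]
[np.float64(-0.55), np.float64(0.01), np.float64(-5.75), np.float64(5.1)]
[np.float64(-0.04), np.float64(0.0), np.float64(-5.78), np.float64(5.0)]
[np.float64(0.47), np.float64(0.01), np.float64(-5.77), np.float64(5.1)]
[np.float64(0.97), np.float64(0.0), np.float64(-5.69), np.float64(5.1)]
[np.float64(-3.07), np.float64(0.0), np.float64(-4.61), np.float64(4.5)]
[np.float64(-2.7), np.float64(0.0), np.float64(-4.85), np.float64(4.6)]
[np.float64(-2.3), np.float64(0.0), np.float64(-5.04), np.float64(4.5)]
[np.float64(-1.9), np.float64(0.0), np.float64(-5.2), np.float64(4.6)]
[np.float64(-1.48), np.float64(0.0), np.float64(-5.35), np.float64(4.5)]
[np.float64(-1.05), np.float64(0.0), np.float64(-5.44), np.float64(4.6)]
[np.float64(-0.61), np.float64(0.0), np.float64(-5.51), np.float64(4.5)]
[np.float64(-0.18), np.float64(0.0), np.float64(-5.54), np.float64(4.5)]
[np.float64(0.25), np.float64(0.0), np.float64(-5.54), np.float64(4.6)]
[np.float64(0.7), np.float64(0.0), np.float64(-5.49), np.float64(4.5)]
[np.float64(1.13), np.float64(0.0), np.float64(-5.43), np.float64(4.6)]
[ 56.69764584 -18.59849779  24.50271248] -10.041262410488118
```

Call:
{"fn": "send_rows", "kwargs": {
  "plan": [
    [-2, 0, -5.4, 5, 1],
    [-1.5, 0, -5.6, 5, 1],
    [-1, 0, -5.7, 5, 1],
    [-0.5, 0, -5.8, 5, 1],
    [0, 0, -5.8, 5, 1],
    [0.5, 0, -5.8, 5, 1],
    [1, 0, -5.7, 5, 1],
    [-3, 0, -4.6, 5, 1],
    [-2.7, 0, -4.9, 5, 1],
    [-2.3, 0, -5, 5, 1],
    [-1.9, 0, -5.2, 4.5, 1],
    [-1.5, 0, -5.4, 4.5, 1]
  ]
}}

```text
clock: 2.2
tcp_pos: [0.533, 0.1457, 0.2456]
orientation: [-1.559, -0.224, 0.223]
contact_force: [0.5, 0.2, 1.2]
grip_width: 0.0852
```

Call:
{"fn": "send_rows", "kwargs": {
  "plan": [
    [-1, 0, -5.4, 4.5, 1],
    [-0.6, 0, -5.5, 4.5, 1],
    [-0.2, 0, -5.5, 4.5, 1],
    [0.2, 0, -5.5, 4.5, 1],
    [0.7, 0, -5.5, 4.5, 1],
    [1.1, 0, -5.4, 4.5, 1],
    [0, 0, 0, 0, 1],
    [0, 0, 0, 0, 1],
    [0, 0, 0, 0, 1]
  ]
}}

```text
clock: 3.32
tcp_pos: [0.5653, -0.1801, 0.2452]
orientation: [-1.565, 0.142, -0.142]
contact_force: [-0.1, 0.4, -0.1]
grip_width: 0.0854
```

Run:
```python
from plan import *
print(pose()[:2])
f=frame("wrist","w1"); frame("top","top1")
im=f["image"].astype(int)
m=comp((im[...,0]-im[...,2]>60))[0]; print(rect(m)[0])
```

```text
(array([ 56.52583636, -18.01138944,  24.51561834]), np.float64(-10.37883595696257))
((325.0, 198.5), (73.0, 26.0), 90.0)
```

View pics/w1.png

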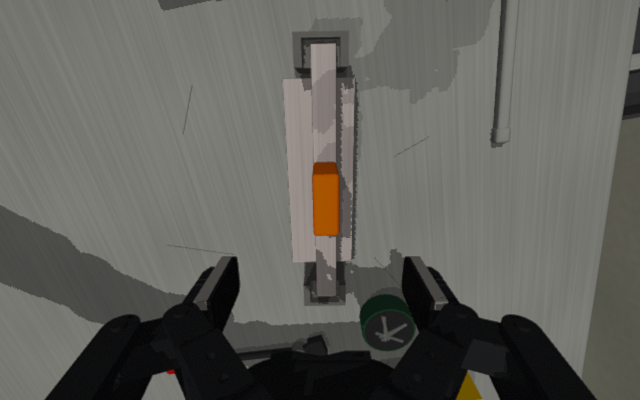

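Run:
```python
import cv2
a=cv2.imread("pics/w1.png")
c=a[20:320,270:380]; cv2.imwrite("pics/w1z.png",cv2.resize(c,(220*1,600),interpolation=cv2.INTER_CUBIC))
b=cv2.imread("pics/w1.png")[150:245,290:360]; cv2.imwrite("pics/w1y.png",cv2.resize(b,None,fx=6,fy=6,interpolation=cv2.INTER_NEAREST))
```

```text
(no output)
```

View pics/w1z.png

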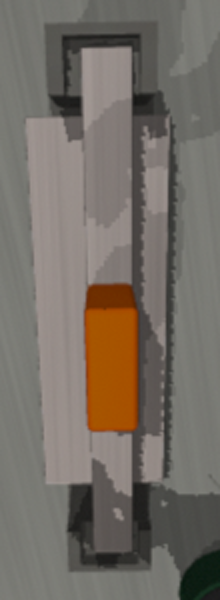

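View pics/w1y.png

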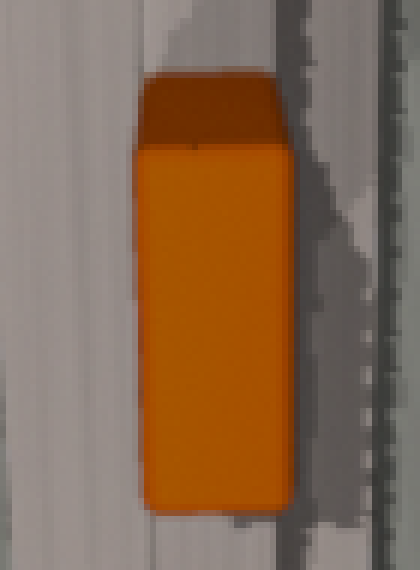

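Run:
```python
from plan import *
f=r.grab_frame("wrist")
g=unproj(f,np.array([(312.3,174.3),(338.7,174.3),(338.8,235.5),(313.8,235.5)])-.5,0.132)*1000
print(g.round(1)); print(g.mean(0), np.linalg.norm(np.diff(g,axis=0),axis=1))
a=(g[0]+g[1]-g[2]-g[3]); print("yaw",np.degrees(np.arctan2(a[1],a[0]))-90)
c=unproj(f,np.array([(311,43.5),(335.5,43.5),(336,296),(316.5,296)])-.5,0.076)*1000
print(c.round(1),c.mean(0), np.linalg.norm(np.diff(c,axis=0),axis=1))
a=(c[0]+c[1]-c[2]-c[3]); print("yaw",np.degrees(np.arctan2(a[1],a[0]))-90)
print(pose()[:2])
```

```text
[[ 561.8 -155.8  132. ]
 [ 584.1 -159.9  132. ]
 [ 574.8 -217.3  132. ]
 [ 552.1 -213.2  132. ]]
[ 568.20434039 -186.54363465  132.        ] [22.6632116  58.2033579  23.12406675]
yaw -9.423112158127793
[[ 580.   -48.1   76. ]
 [ 602.1  -52.2   76. ]
 [ 556.8 -326.4   76. ]
 [ 533.1 -322.1   76. ]] [ 567.98921006 -187.22792374   76.        ] [ 22.47874158 277.92319354  24.08439433]
yaw -9.535017960388089
(array([ 56.52283407, -18.06376355,  24.53238298]), np.float64(-10.415063918828386))
```

Run:
```python
from plan import *
rows,p,h=plan([(56.81,-18.69,24.5,-9.5),(56.81,-18.69,10.3,-9.5)],vmax=4)
for x in rows: print([float(v) for v in x])
```

```text
[0.4, 0.03, -0.56, -0.9]
[-0.0, 3.55, -0.0, -0.0]
[-0.0, 3.55, -0.0, -0.0]
[-0.0, 3.55, -0.0, -0.0]
[-0.0, 3.55, -0.0, -0.0]
```

Call:
{"fn": "send_rows", "kwargs": {
  "plan": [
    [0.4, 0, -0.55, -0.9, 1],
    [0, 0, 0, 0, 1],
    [0, 0, 0, 0, 1],
    [0, 4, 0, 0, 1],
    [0, 4, 0, 0, 1],
    [0, 3, 0, 0, 1],
    [0, 0, 0, 0, 1],
    [0, 0, 0, 0, 1]
  ]
}}

```text
clock: 4.47
tcp_pos: [0.5686, -0.1886, 0.1365]
orientation: [-1.567, 0.131, -0.134]
contact_force: [-0.8, 0.9, 1.5]
grip_width: 0.0854
```

Run:
```python
from plan import *
print(pose()[:2], pose()[2]["contact_force"],pose()[2]["moment"])
f=frame("wrist","w2")
```

```text
(array([ 56.85744293, -18.85537086,  13.64511704]), np.float64(-9.659192225643231)) [-0.81188546  0.94132745  1.51938721] [ 0.01710952  0.00528328 -0.02899567]
```

View pics/w2.png

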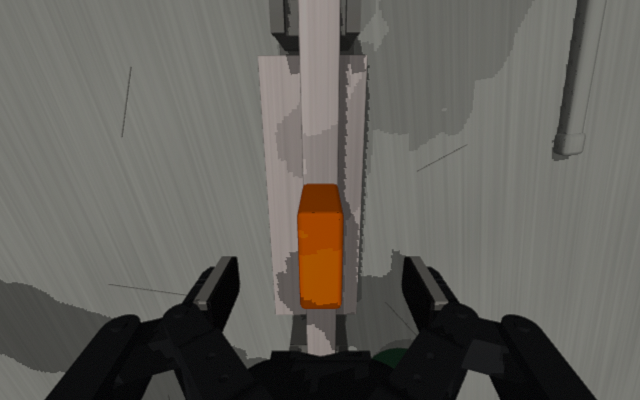

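Call:
{"fn": "send_rows", "kwargs": {
  "plan": [
    [0, 2, 0.15, 0, 1],
    [0, 1.3, 0, 0, 1],
    [0, 0, 0, 0, 1],
    [0, 0, 0, 0, 1],
    [0, 0, 0, 0, 0.2],
    [0, 0, 0, 0, 0],
    [0, 0, 0, 0, 0],
    [0, 0, 0, 0, 0],
    [0, 0, 0, 0, 0],
    [0, 0, 0, 0, 0]
  ],
  "force": 80
}}

```text
clock: 5.78
tcp_pos: [0.5685, -0.1867, 0.1026]
orientation: [-1.567, 0.131, -0.133]
contact_force: [-0.1, 0.4, 3.5]
grip_width: 0.0231
```

Run:
```python
from plan import *
print(pose()[:2], pose()[2]["contact_force"],pose()[2]["moment"],pose()[2]["grip_width"])
```

```text
(array([ 56.85325506, -18.66712959,  10.26229569]), np.float64(-9.634850774896492)) [-0.09356328  0.4425942   3.54859673] [-0.00369553 -0.05124037  0.11766854] 0.0230863177906465
```

Call:
{"fn": "send_rows", "kwargs": {
  "plan": [
    [0, -1, 0, 0, 0],
    [0, -2, 0, 0, 0],
    [0, -3, 0, 0, 0],
    [0, -3, 0, 0, 0],
    [0, -3, 0, 0, 0],
    [0, -1, 0, 0, 0],
    [0, 0, 0, 0, 0],
    [0, 0, 0, 0, 0],
    [0, 0, 0, 0, 0]
  ]
}}

```text
clock: 6.9
tcp_pos: [0.5675, -0.1864, 0.2311]
orientation: [-1.567, 0.134, -0.13]
contact_force: [0.4, -0.4, -2.3]
grip_width: 0.0233
```

Run:
```python
from plan import *
p,h,o=pose(); print(p,h, o["contact_force"],o["moment"],o["grip_width"])
rows,p,h=plan([(62.0,17.7,23.5,-2.2)],vmax=4)
for x in rows: print([float(v) for v in x])
```

```text
[ 56.75102227 -18.63793359  23.11216205] -9.643371500072467 [ 0.44852308 -0.38670136 -2.31724857] [-0.02008622  0.01143058 -0.00980173] 0.02328100859643969
[-0.09, -0.04, 3.67, -0.7]
[-0.05, -0.04, 3.67, -0.8]
[0.01, -0.04, 3.67, -0.7]
[0.05, -0.04, 3.67, -0.8]
[0.1, -0.03, 3.67, -0.7]
[0.14, -0.04, 3.67, -0.8]
[0.2, -0.04, 3.67, -0.7]
[0.24, -0.04, 3.66, -0.8]
[0.3, -0.04, 3.66, -0.7]
[0.33, -0.04, 3.66, -0.7]
```

Call:
{"fn": "send_rows", "kwargs": {
  "plan": [
    [0, 0, 2, -0.5, 0],
    [0, 0, 3.5, -0.8, 0],
    [0, 0, 3.5, -0.8, 0],
    [0, 0, 3.6, -0.8, 0],
    [0.1, 0, 3.6, -0.8, 0],
    [0.2, 0, 3.6, -0.8, 0],
    [0.2, 0, 3.6, -0.8, 0],
    [0.3, 0, 3.6, -0.8, 0],
    [0.3, 0, 3.6, -0.8, 0],
    [0.3, 0, 3.6, -0.5, 0],
    [0, 0, 2, 0, 0],
    [0, 0, 0, 0, 0]
  ]
}}

```text
clock: 8.4
tcp_pos: [0.6188, 0.1744, 0.2317]
orientation: [-1.57, 0.029, -0.027]
contact_force: [-0.9, -0.3, -4.3]
grip_width: 0.0231
```

Call:
{"fn": "send_rows", "kwargs": {
  "plan": [
    [0, 0, 0, 0, 0],
    [0, 0, 0, 0, 0],
    [0, 0, 0, 0, 0]
  ]
}}

```text
clock: 8.78
tcp_pos: [0.6196, 0.1709, 0.2325]
orientation: [-1.571, 0.032, -0.032]
contact_force: [-0.5, -0.2, -3.4]
grip_width: 0.0229
```

Run:
```python
from plan import *
p,h,o=pose(); print(p,h, o["contact_force"],o["moment"],o["grip_width"])
frame("wrist","w3"); frame("top","top3"); frame("scene","scene3")
```

```text
[61.95676172 17.08729518 23.24726294] -2.344708848198606 [-0.46011723 -0.22253573 -3.43887292] [-0.00309181  0.01957649 -0.06540206] 0.02287375177364154
```

View pics/w3.png

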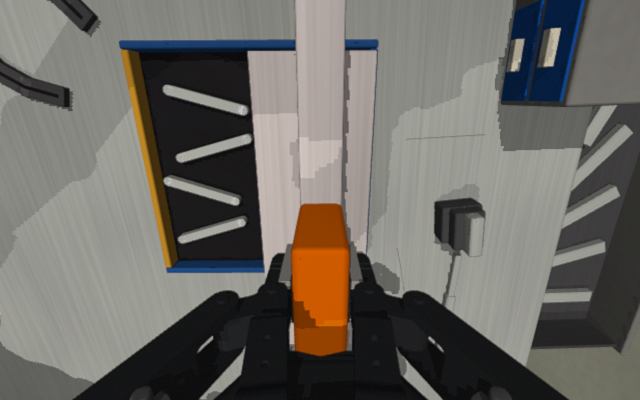

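View pics/scene3.png

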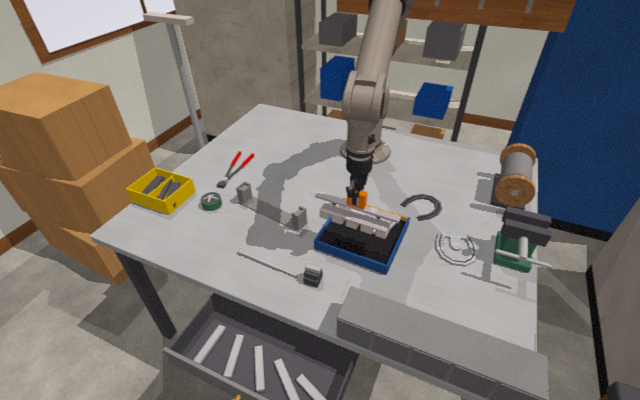

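View pics/top3.png

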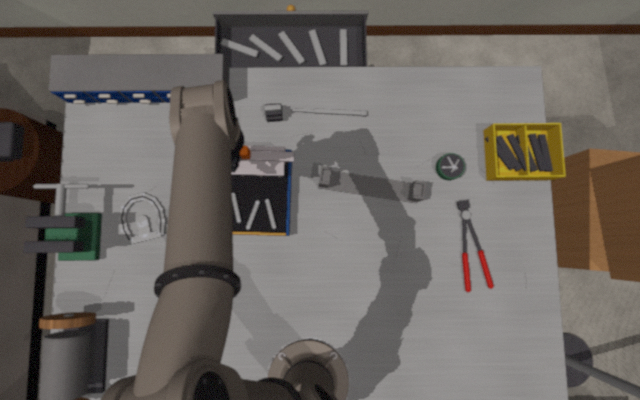

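Run:
```python
import cv2
a=cv2.imread("pics/w3.png")
c=a[30:285,110:390]; cv2.imwrite("pics/w3z.png",cv2.resize(c,None,fx=2.35,fy=2.35,interpolation=cv2.INTER_NEAREST))
for n,(x,y) in dict(a=(110,30),b=(150,255),c=(350,25),d=(240,255)).items():
    pass
t=[cv2.resize(a[y:y+36,x:x+40],None,fx=8,fy=8,interpolation=cv2.INTER_NEAREST) for x,y in [(110,30),(150,246),(350,28),(235,246)]]
cv2.imwrite("pics/w3c.png",cv2.vconcat([cv2.hconcat(t[:2]),cv2.hconcat(t[2:])]))
```

```text
(no output)
```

View pics/w3c.png

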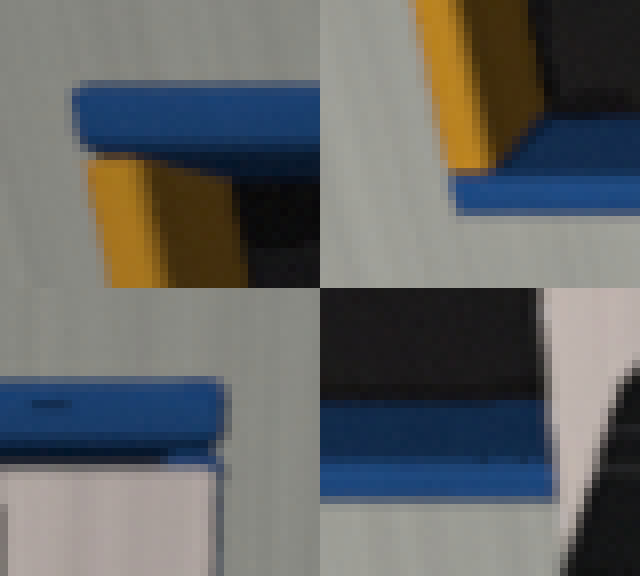

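View pics/w3z.png

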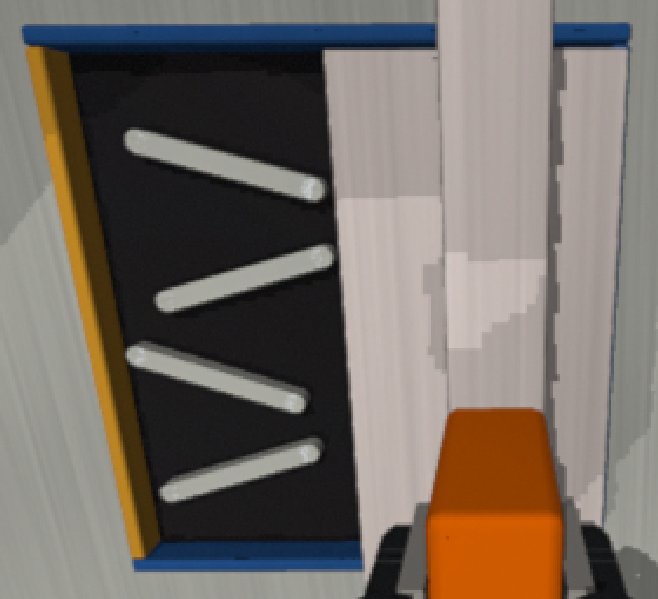

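Run:
```python
from plan import *
f=r.grab_frame("wrist")
c=unproj(f,np.array([(119,40.25),(166.5,272.75),(377.75,39.25),(255,272.25)])-.5,0.044)[:,:2]*1000
A,B,C,D=c; print(c.round(1))
print(np.linalg.norm(A-B),np.linalg.norm(A-C))
yv=(A-B); print("yaw from brass",np.degrees(np.arctan2(yv[1],yv[0]))-90, "sides",[np.degrees(np.arctan2(*(v)[::-1])) for v in (C-A,D-B)])
yaw=np.radians(-2.1)
x=np.array([np.cos(yaw),np.sin(yaw)]); y=np.array([-x[1],x[0]])
# origin: project
oy=np.mean([(A@y-133),(C@y-133),(B@y+133),(D@y+133)]); ox=np.mean([A@x+113,B@x+113,C@x-143])
print([A@y-133,C@y-133,B@y+133,D@y+133],[A@x+113,B@x+113,C@x-143])
O=ox*x+oy*y; print("origin",O)
b=np.array([(133,140),(315,189),(165,302),(323,256),(136,354),(297,402),(169,493),(312,451)])/2.35+[110,30]-.5
w=unproj(f,b,0.037)[:,:2]*1000-O
t=np.c_[w@x,w@y].reshape(4,2,2)
for q in t: print(q.round(1).tolist(),q.mean(0).round(1),np.linalg.norm(q[1]-q[0]).round(1))
```

```text
[[428.3 318.2]
 [417.3  55.2]
 [679.9 308.7]
 [530.1  51.4]]
263.1816441386216 251.8065535424211
yaw from brass -2.400867191739863 sides [np.float64(-2.155178045426174), np.float64(-1.9595325963251797)]
[np.float64(200.65092564062007), np.float64(200.4084262554931), np.float64(203.4729100176611), np.float64(203.74965742252084)] [np.float64(529.3730792480821), np.float64(527.9910863864505), np.float64(525.1795160223639)]
origin [534.56489029 182.60467815]
[[-76.4, 86.7], [2.8, 65.5]] [-36.8  76.1] 82.0
[[-74.2, 13.8], [3.8, 35.4]] [-35.2  24.6] 80.9
[[-92.8, -12.0], [-15.8, -37.5]] [-54.3 -24.7] 81.1
[[-89.0, -88.5], [-10.8, -64.5]] [-49.9 -76.5] 81.8
```

Call:
{"fn": "send_rows", "kwargs": {
  "plan": [
    [0.05, 0, 0.4, 0, 0],
    [0.05, 2, 0.4, 0, 0],
    [0, 2.5, 0, 0, 0],
    [0, 2.5, 0, 0, 0],
    [0, 2, 0, 0, 0],
    [0, 1, 0, 0, 0],
    [0, 0.4, 0, 0, 0],
    [0, 0, 0, 0, 0],
    [0, 0, 0, 0, 0],
    [0, 0, 0, 0, 0]
  ]
}}

```text
clock: 10.22
tcp_pos: [0.6211, 0.1802, 0.129]
orientation: [-1.57, 0.03, -0.032]
contact_force: [-0.5, 0.7, -3.7]
grip_width: 0.023
```

Call:
{"fn": "send_rows", "kwargs": {
  "plan": [
    [0, 0, 0, 0, 0]
  ]
}}

```text
clock: 10.35
tcp_pos: [0.6209, 0.1802, 0.1287]
orientation: [-1.57, 0.03, -0.031]
contact_force: [-0.3, 0.8, -2.3]
grip_width: 0.0232
```

Call:
{"fn": "send_rows", "kwargs": {
  "plan": [
    [0, 0, 0, 0, 0]
  ]
}}

```text
clock: 10.48
tcp_pos: [0.6208, 0.1801, 0.1284]
orientation: [-1.57, 0.031, -0.031]
contact_force: [0.9, 0.5, -3.0]
grip_width: 0.0232
```

Run:
```python
from plan import *
p,h,o=pose(); print(p,h, o["contact_force"],o["moment"],o["grip_width"])
frame("wrist","w4");frame("scene","scene4")
for i in range(3):
  r.grab_frame("wrist"); print(r.get_obs()["contact_force"].round(2),r.get_obs()["moment"].round(3))
```

```text
[62.08163711 18.01115486 12.84363051] -2.2393932222724686 [ 0.86953832  0.51024962 -2.9694056 ] [ 0.06727529  0.05110256 -0.01548891] 0.023187850863395434
[ 0.04 -0.14 -3.22] [-0.011 -0.084 -0.025]
[ 0.01  0.23 -2.86] [-0.055  0.027  0.012]
[ 0.05  0.4  -4.49] [-0.028  0.007  0.034]
```

View pics/w4.png

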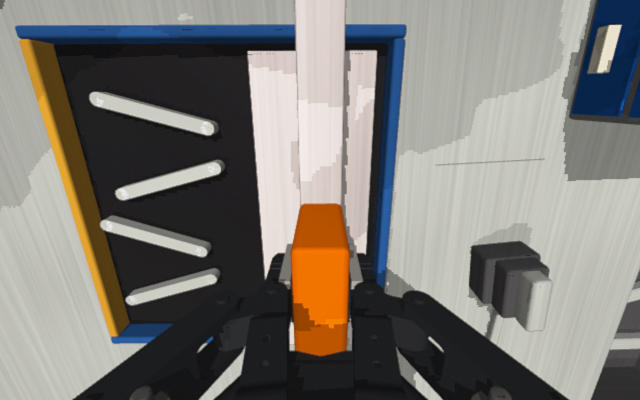

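Call:
{"fn": "send_rows", "kwargs": {
  "plan": [
    [0, 0.2, -0.1, 0, 0],
    [0, 0.2, 0, 0, 0],
    [0, 0, 0, 0, 0]
  ]
}}

```text
clock: 11.1
tcp_pos: [0.6205, 0.179, 0.124]
orientation: [-1.571, 0.031, -0.03]
contact_force: [-0.0, 0.8, -4.3]
grip_width: 0.0229
```

Call:
{"fn": "send_rows", "kwargs": {
  "plan": [
    [0, 0.2, 0, 0, 0],
    [0, 0, 0, 0, 0]
  ]
}}

```text
clock: 11.35
tcp_pos: [0.6206, 0.1791, 0.1221]
orientation: [-1.571, 0.031, -0.03]
contact_force: [-0.6, -0.1, -2.8]
grip_width: 0.0233
```

Call:
{"fn": "send_rows", "kwargs": {
  "plan": [
    [0, 0.2, 0, 0, 0],
    [0, 0, 0, 0, 0]
  ]
}}

```text
clock: 11.6
tcp_pos: [0.6209, 0.1791, 0.1206]
orientation: [-1.57, 0.031, -0.031]
contact_force: [-0.3, -0.0, 1.3]
grip_width: 0.0231
```

Call:
{"fn": "send_rows", "kwargs": {
  "plan": [
    [0, 0, 0, 0, 0],
    [0, 0, 0, 0, 0]
  ]
}}

```text
clock: 11.85
tcp_pos: [0.6209, 0.1791, 0.1206]
orientation: [-1.57, 0.03, -0.031]
contact_force: [0.1, 0.1, 0.9]
grip_width: 0.0234
```

Run:
```python
from plan import *
frame("wrist","w5");frame("scene","scene5")
for i in range(4):
  r.grab_frame("wrist"); print(r.get_obs()["contact_force"].round(2),r.get_obs()["moment"].round(3),r.get_obs()["tcp_pos"].round(4))
import cv2
a=cv2.imread("pics/scene5.png")[150:290,290:450]; cv2.imwrite("pics/scene5z.png",cv2.resize(a,None,fx=4.5,fy=4,interpolation=cv2.INTER_CUBIC))
```

```text
[-0.14 -0.68  0.28] [-0.017  0.208 -0.022] [0.6209 0.1791 0.1205]
[0.24 0.47 0.54] [-0.028  0.21   0.028] [0.6209 0.1791 0.1205]
[-0.25  0.14  1.04] [0.042 0.154 0.009] [0.6209 0.1791 0.1204]
[ 1.06 -0.43  1.22] [-0.058  0.127 -0.044] [0.6209 0.1791 0.1204]
```

View pics/scene5z.png

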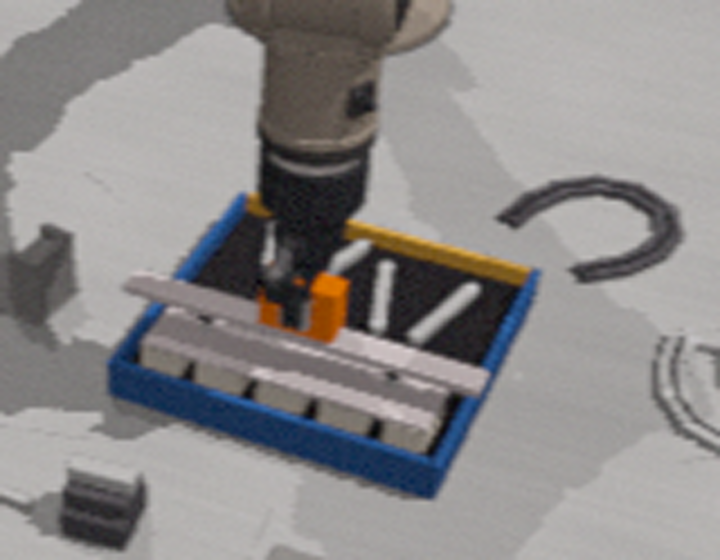

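Call:
{"fn": "send_rows", "kwargs": {
  "plan": [
    [-0.3, 0.05, 0, 0, 0],
    [-0.5, 0, 0, 0, 0],
    [-0.5, 0, 0, 0, 0],
    [-0.5, 0, 0, 0, 0],
    [-0.5, 0, 0, 0, 0]
  ]
}}

```text
clock: 12.78
tcp_pos: [0.5975, 0.1801, 0.1199]
orientation: [-1.57, 0.03, -0.031]
contact_force: [1.5, -0.0, 3.1]
grip_width: 0.023
```

Run:
```python
from plan import *
o=r.get_obs();M=R.from_rotvec(o["orientation"]).as_matrix();print(M.round(4),o["contact_force"],o["moment"])
```

```text
[[ 9.992e-01  3.000e-04  3.910e-02]
 [-3.910e-02  2.000e-04  9.992e-01]
 [ 3.000e-04 -1.000e+00  2.000e-04]] [ 1.54198659 -0.02998005  3.06432696] [-0.01807611 -0.10956344  0.03432827]
```

Call:
{"fn": "send_rows", "kwargs": {
  "plan": [
    [-0.5, 0, 0, 0, 0],
    [-0.5, 0, 0, 0, 0],
    [-0.5, 0, 0, 0, 0],
    [-0.5, 0, 0, 0, 0]
  ]
}}

```text
clock: 13.28
tcp_pos: [0.5775, 0.1807, 0.1198]
orientation: [-1.571, 0.031, -0.031]
contact_force: [1.2, -0.5, 3.2]
grip_width: 0.0234
```

Call:
{"fn": "send_rows", "kwargs": {
  "plan": [
    [-0.5, 0, 0, 0, 0],
    [-0.5, 0, 0, 0, 0],
    [-0.5, 0, 0, 0, 0],
    [-0.5, 0, 0, 0, 0]
  ]
}}

```text
clock: 13.78
tcp_pos: [0.5575, 0.1815, 0.1198]
orientation: [-1.571, 0.031, -0.031]
contact_force: [1.7, -0.4, 1.9]
grip_width: 0.0234
```

Run:
```python
from plan import *
frame("wrist","w6"); o=r.get_obs();print(o["contact_force"],o["moment"])
```

```text
[0.02464757 0.25498238 2.59959927] [ 0.00227554  0.0099557  -0.00130843]
```

View pics/w6.png

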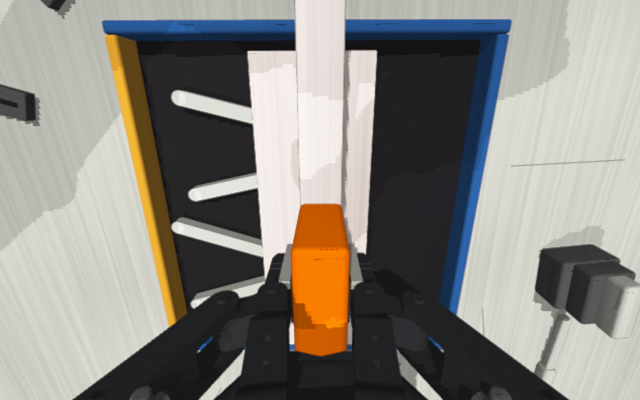

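Call:
{"fn": "send_rows", "kwargs": {
  "plan": [
    [-0.4, 0, 0, 0, 0],
    [-0.5, 0, 0, 0, 0],
    [-0.5, 0, 0, 0, 0],
    [-0.5, 0, 0, 0, 0]
  ]
}}

```text
clock: 14.32
tcp_pos: [0.5384, 0.1823, 0.1198]
orientation: [-1.571, 0.031, -0.031]
contact_force: [2.1, -0.6, 2.2]
grip_width: 0.0231
```

Call:
{"fn": "send_rows", "kwargs": {
  "plan": [
    [-0.5, 0, 0, 0, 0],
    [-0.5, 0, 0, 0, 0],
    [-0.5, 0, 0, 0, 0],
    [-0.5, 0, 0, 0, 0]
  ]
}}

```text
clock: 14.82
tcp_pos: [0.5184, 0.183, 0.1198]
orientation: [-1.571, 0.031, -0.031]
contact_force: [1.5, -0.5, 3.5]
grip_width: 0.0234
```

Run:
```python
from plan import *
frame("wrist","w7"); o=r.get_obs();print(o["contact_force"],o["moment"])
```

```text
[-0.09562578 -1.25243857  2.21496455] [ 0.009513   -0.00692585  0.03077666]
```

View pics/w7.png

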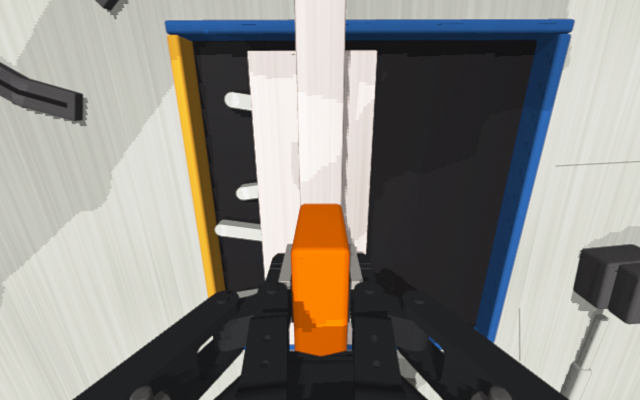

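Call:
{"fn": "send_rows", "kwargs": {
  "plan": [
    [-0.4, 0, 0, 0, 0],
    [-0.4, 0, 0, 0, 0],
    [-0.4, 0, 0, 0, 0],
    [-0.4, 0, 0, 0, 0]
  ]
}}

```text
clock: 15.38
tcp_pos: [0.5026, 0.1837, 0.1198]
orientation: [-1.571, 0.031, -0.031]
contact_force: [1.3, 0.8, 0.8]
grip_width: 0.0231
```

Call:
{"fn": "send_rows", "kwargs": {
  "plan": [
    [-0.4, 0, 0, 0, 0],
    [-0.4, 0, 0, 0, 0],
    [-0.4, 0, 0, 0, 0],
    [-0.4, 0, 0, 0, 0],
    [0, 0, 0, 0, 0]
  ]
}}

```text
clock: 16.0
tcp_pos: [0.4861, 0.1844, 0.1197]
orientation: [-1.571, 0.031, -0.03]
contact_force: [0.1, 0.9, 2.9]
grip_width: 0.0229
```

Run:
```python
from plan import *
frame("wrist","w8"); frame("scene","scene8")
for i in range(3):
  o=r.get_obs();print(o["contact_force"].round(2),o["moment"].round(3),o["tcp_pos"]); r.grab_frame("top")
import cv2
a=cv2.imread("pics/scene8.png")[150:290,290:450]; cv2.imwrite("pics/scene8z.png",cv2.resize(a,None,fx=4.5,fy=4,interpolation=cv2.INTER_CUBIC))
```

```text
[-0.34  0.69  3.39] [0.122 0.416 0.019] [0.486089   0.18435948 0.11958808]
[-1.24  0.98  3.21] [ 0.2    0.51  -0.024] [0.48612139 0.18435855 0.11957507]
[-2.29  0.83  2.52] [ 0.193  0.628 -0.014] [0.48613586 0.18437364 0.11955977]
```

View pics/w8.png

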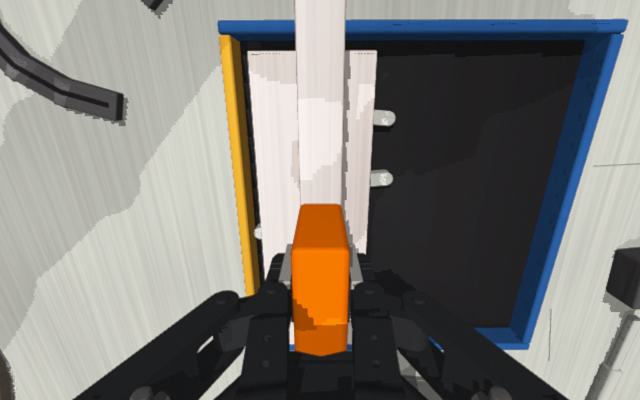

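View pics/scene8z.png

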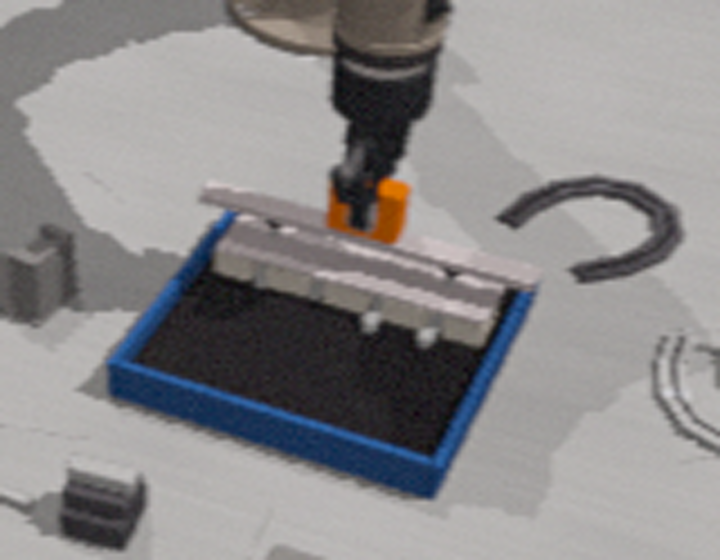

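Call:
{"fn": "send_rows", "kwargs": {
  "plan": [
    [0, 0, 0.15, 0, 0],
    [0, 0, 0.15, 0, 0],
    [0, 0, 0.15, 0, 0],
    [0, 0, 0, 0, 0]
  ]
}}

```text
clock: 16.75
tcp_pos: [0.4872, 0.1889, 0.1198]
orientation: [-1.57, 0.03, -0.031]
contact_force: [-0.2, -1.0, 2.1]
grip_width: 0.023
```

Call:
{"fn": "send_rows", "kwargs": {
  "plan": [
    [0, 0, -0.2, 0, 0],
    [0, 0, -0.2, 0, 0],
    [0, 0, -0.2, 0, 0],
    [0, 0, -0.2, 0, 0],
    [0, 0, 0, 0, 0],
    [0, 0, 0.1, 0, 0],
    [0, 0, 0.1, 0, 0],
    [0, 0, 0, 0, 0],
    [0, 0, 0, 0, 0],
    [0, 0, 0, 0, 0]
  ]
}}

```text
clock: 18.0
tcp_pos: [0.4867, 0.1827, 0.1198]
orientation: [-1.571, 0.031, -0.031]
contact_force: [-0.5, -1.2, 3.0]
grip_width: 0.0229
```

Run:
```python
from plan import *
frame("wrist","w9")
for i in range(3):
  o=r.get_obs();print(o["contact_force"].round(2),o["moment"].round(3),o["tcp_pos"]); r.grab_frame("top")
```

```text
[-0.3  -1.26  2.78] [-0.256  0.231  0.011] [0.48668605 0.18272265 0.11976849]
[-0.33 -1.82  2.53] [-0.235  0.299  0.048] [0.486677   0.18275154 0.11974998]
[-0.38 -1.51  3.04] [-0.236  0.306  0.064] [0.48671611 0.18274541 0.11977554]
```

View pics/w9.png

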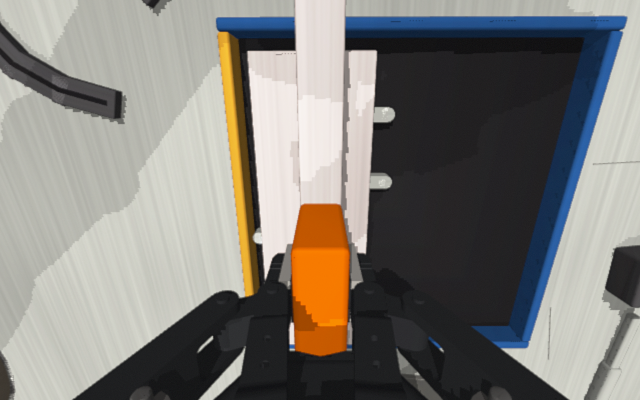

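Call:
{"fn": "send_rows", "kwargs": {
  "plan": [
    [0, -0.1, 0, 0, 0],
    [0, -0.1, 0, 0, 0],
    [0, -0.1, 0, 0, 0],
    [0, -0.2, 0, 0, 0],
    [0, -0.3, 0, 0, 0],
    [0, -0.5, 0, 0, 0],
    [0, -0.8, 0, 0, 0],
    [0, -1, 0, 0, 0],
    [0, -2, 0, 0, 0],
    [0, -3, 0, 0, 0],
    [0, -3, 0, 0, 0],
    [0, -1, 0, 0, 0]
  ]
}}

```text
clock: 19.7
tcp_pos: [0.4877, 0.1831, 0.2429]
orientation: [-1.568, 0.029, -0.033]
contact_force: [-0.0, 0.4, -4.1]
grip_width: 0.0235
```

Run:
```python
from plan import *
frame("wrist","w10");frame("scene","scene10")
print(pose())
import cv2
a=cv2.imread("pics/scene10.png")[150:290,290:450]; cv2.imwrite("pics/scene10z.png",cv2.resize(a,None,fx=4.5,fy=4,interpolation=cv2.INTER_CUBIC))
```

```text
(array([48.71782539, 18.30109596, 24.1698094 ]), np.float64(-2.2396996107748395), {'clock': 19.8, 'joints': array([-0.94547986,  0.24324265,  0.55371128,  1.95640003, -0.15387173,
        0.98063945, -0.35829331]), 'qvel': array([ 0.00638273,  0.02976841, -0.01271038,  0.03292809, -0.00850617,
       -0.01799045,  0.00717797]), 'tau': array([ -0.08009844, -38.98361564,   4.65389863, -27.70954907,
         0.10005411,   0.22485739,  -0.08097589]), 'tcp_pos': array([0.48717825, 0.18301096, 0.24169809]), 'orientation': array([-1.56911115,  0.02947271, -0.0319151 ]), 'contact_force': array([ 0.08024843,  0.1685225 , -2.80554392]), 'moment': array([-0.00727829, -0.00811376,  0.02869525]), 'grip_width': 0.02281501354863506})
```

View pics/w10.png

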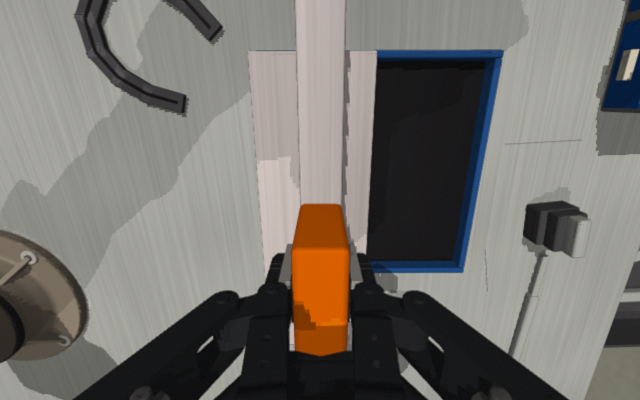

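View pics/scene10z.png

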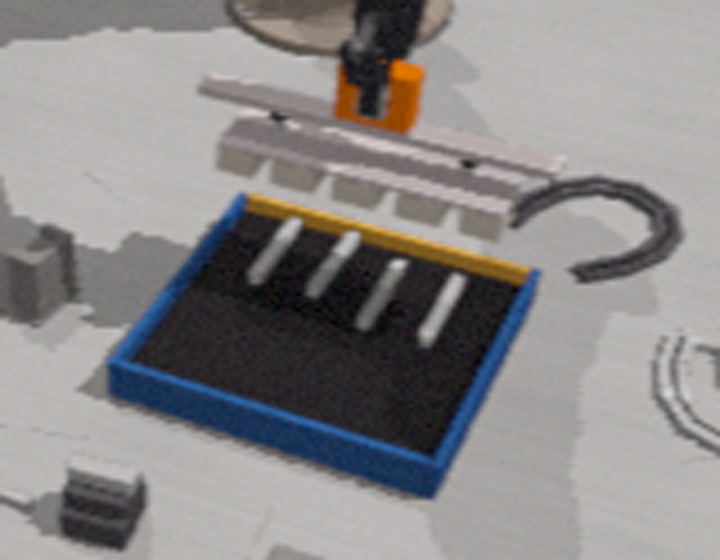

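Call:
{"fn": "send_rows", "kwargs": {
  "plan": [
    [2, 0, 0, 0, 0],
    [3, 0, 0, 0, 0],
    [3, 0, 0, 0, 0],
    [3, 0, 0, 0, 0],
    [2, 0, 0, 0, 0],
    [0, 0, 0, 0, 0],
    [0, 0, 0, 0, 0]
  ]
}}

```text
clock: 20.68
tcp_pos: [0.6154, 0.1776, 0.2395]
orientation: [-1.571, 0.033, -0.029]
contact_force: [-1.2, -0.5, -3.3]
grip_width: 0.0232
```

Run:
```python
from plan import *
f=frame("wrist","w11")
p,h,o=pose(); print(p,h)
im=cv2.resize(f["image"],None,fx=4,fy=4,interpolation=cv2.INTER_CUBIC); g=im.astype(int).mean(-1); g[:, :115*4]=0; g[:50*4]=0
a=im[30*4:285*4,110*4:390*4]; cv2.imwrite("pics/w11z.png",cv2.cvtColor(cv2.resize(a,None,fx=.55,fy=.55),cv2.COLOR_RGB2BGR))
rows,p,h=plan([(56.85,-18.67,23.2,-9.63)],vmax=4)
for x in rows: print([float(v) for v in x])
```

```text
[61.54185211 17.78092277 23.9856221 ] -2.224763282724756
[-0.33, 0.08, -3.66, 0.7]
[-0.28, 0.08, -3.66, 0.8]
[-0.23, 0.08, -3.67, 0.7]
[-0.19, 0.07, -3.67, 0.8]
[-0.13, 0.08, -3.68, 0.7]
[-0.09, 0.08, -3.67, 0.7]
[-0.05, 0.08, -3.67, 0.8]
[0.01, 0.08, -3.68, 0.7]
[0.05, 0.08, -3.67, 0.8]
[0.1, 0.08, -3.68, 0.7]
```

View pics/w11z.png

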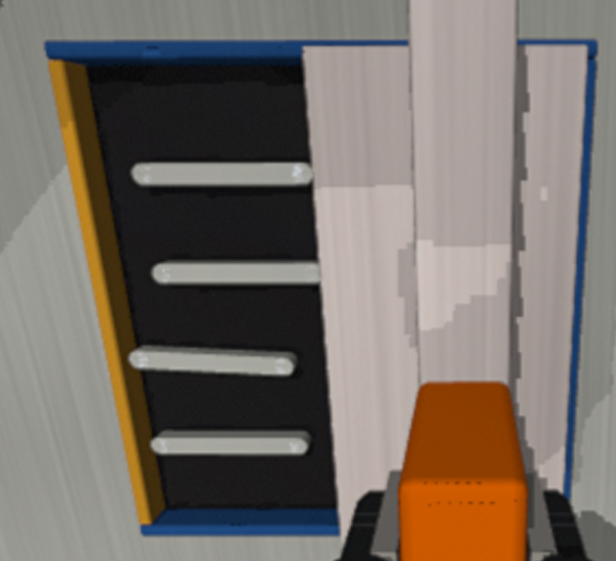

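Call:
{"fn": "send_rows", "kwargs": {
  "plan": [
    [-0.3, 0.05, -2, 0.4, 0],
    [-0.3, 0.05, -3.7, 0.8, 0],
    [-0.2, 0.1, -3.7, 0.8, 0],
    [-0.2, 0.1, -3.7, 0.8, 0],
    [-0.1, 0.1, -3.7, 0.8, 0],
    [-0.1, 0.1, -3.7, 0.8, 0],
    [0, 0.1, -3.7, 0.8, 0],
    [0, 0.1, -3.7, 0.8, 0],
    [0, 0.1, -3.7, 0.8, 0],
    [0.1, 0.1, -3.2, 0.7, 0],
    [0, 0, -1.5, 0.4, 0],
    [0, 0, 0, 0, 0]
  ]
}}

```text
clock: 22.22
tcp_pos: [0.5684, -0.1837, 0.232]
orientation: [-1.566, 0.141, -0.141]
contact_force: [0.3, 0.3, -3.3]
grip_width: 0.0233
```

Call:
{"fn": "send_rows", "kwargs": {
  "plan": [
    [0, 0, 0, 0, 0],
    [0, 0, 0, 0, 0],
    [0, 0, 0, 0, 0]
  ]
}}

```text
clock: 22.6
tcp_pos: [0.5696, -0.1816, 0.2317]
orientation: [-1.566, 0.138, -0.138]
contact_force: [0.7, 0.1, -3.6]
grip_width: 0.023
```

Run:
```python
from plan import *
f=frame("wrist","w12")
p,h,o=pose(); print(p,h)
rows,p,h=plan([(56.85,-18.67,p[2],-9.63)],vmax=4)
for x in rows: print([float(v) for v in x])
```

```text
[ 56.94944591 -18.18455362  23.17300565] -10.073428602982128
[-0.01, -0.0, -0.5, -0.4]
```

View pics/w12.png

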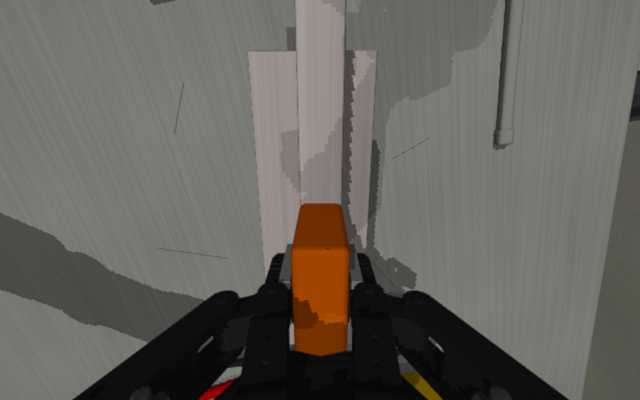

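Call:
{"fn": "send_rows", "kwargs": {
  "plan": [
    [0, 0, -0.5, -0.4, 0],
    [0, 0, 0, 0, 0],
    [0, 2, 0, 0, 0],
    [0, 3, 0, 0, 0],
    [0, 3, 0, 0, 0],
    [0, 2, 0, 0, 0],
    [0, 0.5, 0, 0, 0],
    [0, 0, 0, 0, 0],
    [0, 0, 0, 0, 0],
    [0, 0, 0, 0, 0]
  ]
}}

```text
clock: 23.9
tcp_pos: [0.5689, -0.1877, 0.1276]
orientation: [-1.567, 0.132, -0.135]
contact_force: [0.0, -0.4, -5.0]
grip_width: 0.0234
```

Run:
```python
from plan import *
f=frame("wrist","w13");frame("scene","scene13")
p,h,o=pose(); print(p,h,o["contact_force"])
rows,p,h=plan([(56.85,-18.67,p[2],-9.63)],vmax=4)
for x in rows: print([float(v) for v in x])
a=cv2.imread("pics/scene13.png")[150:260,210:340]; cv2.imwrite("pics/scene13z.png",cv2.resize(a,None,fx=5,fy=5,interpolation=cv2.INTER_CUBIC))
```

```text
[ 56.86983169 -18.7581468   12.73422581] -9.741259969971395 [ 0.21792675  0.1207872  -3.28697302]
[-0.03, -0.0, 0.08, -0.1]
```

View pics/w13.png

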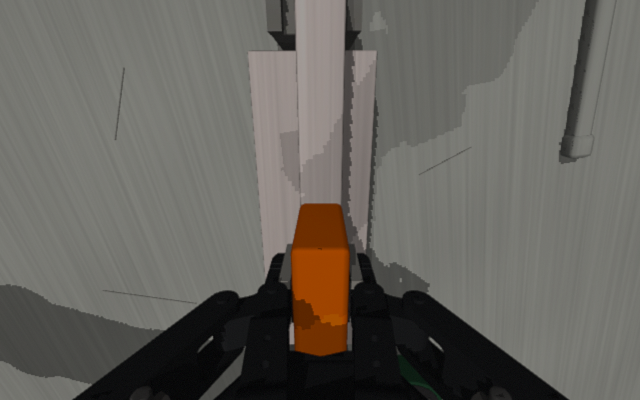

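View pics/scene13z.png

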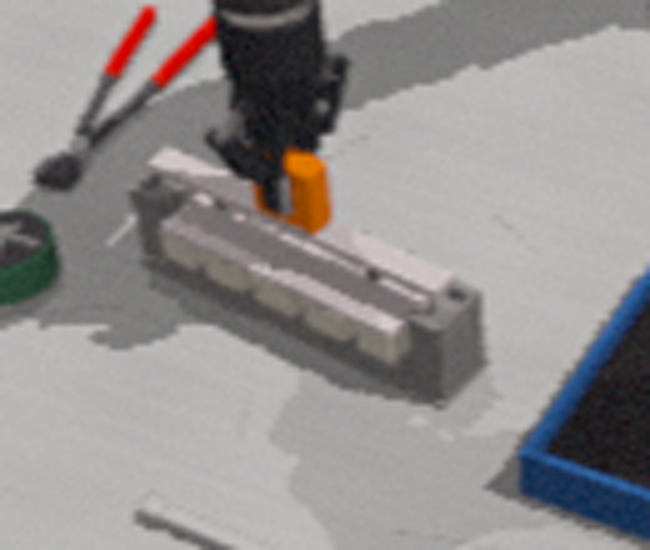

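Call:
{"fn": "send_rows", "kwargs": {
  "plan": [
    [0, 0.8, 0.1, 0, 0],
    [0, 0.8, 0, 0, 0],
    [0, 0.5, 0, 0, 0],
    [0, 0.2, 0, 0, 0],
    [0, 0, 0, 0, 0],
    [0, 0, 0, 0, 0]
  ]
}}

```text
clock: 24.75
tcp_pos: [0.5687, -0.1867, 0.104]
orientation: [-1.567, 0.133, -0.134]
contact_force: [0.0, 0.9, -3.1]
grip_width: 0.0231
```

Call:
{"fn": "send_rows", "kwargs": {
  "plan": [
    [0, 0.1, 0, 0, 0],
    [0, 0, 0, 0, 0],
    [0, 0, 0, 0, 0]
  ]
}}

```text
clock: 25.12
tcp_pos: [0.5686, -0.1866, 0.1028]
orientation: [-1.567, 0.133, -0.134]
contact_force: [-0.9, 0.1, -3.4]
grip_width: 0.0234
```

Call:
{"fn": "send_rows", "kwargs": {
  "plan": [
    [0, 0.05, 0, 0, 0],
    [0, 0, 0, 0, 0],
    [0, 0, 0, 0, 0]
  ]
}}

```text
clock: 25.5
tcp_pos: [0.5687, -0.1866, 0.1026]
orientation: [-1.566, 0.133, -0.134]
contact_force: [-1.4, 1.7, 1.6]
grip_width: 0.0229
```

Call:
{"fn": "send_rows", "kwargs": {
  "plan": [
    [0, 0, 0, 0, 0.4],
    [0, 0, 0, 0, 0.7],
    [0, 0, 0, 0, 1],
    [0, 0, 0, 0, 1],
    [0, 0, 0, 0, 1],
    [0, 0, 0, 0, 1],
    [0, 0, 0, 0, 1]
  ]
}}

```text
clock: 26.38
tcp_pos: [0.5686, -0.1865, 0.1023]
orientation: [-1.567, 0.134, -0.134]
contact_force: [-0.2, -0.1, -0.6]
grip_width: 0.0852
```

Call:
{"fn": "send_rows", "kwargs": {
  "plan": [
    [0, -1, 0, 0, 1],
    [0, -2, 0, 0, 1],
    [0, -3, 0, 0, 1],
    [0, -4, 0, 0, 1],
    [0, -4, 0, 0, 1],
    [0, -2, 0, 0, 1],
    [0, 0, 0, 0, 1],
    [0, 0, 0, 0, 1],
    [0, 0, 0, 0, 1]
  ]
}}

```text
clock: 27.5
tcp_pos: [0.5679, -0.1863, 0.2612]
orientation: [-1.567, 0.135, -0.132]
contact_force: [-1.1, 0.4, 0.3]
grip_width: 0.0851
```

Run:
```python
from plan import *
f=frame("wrist","w14");frame("scene","scene14");frame("top","top14")
p,h,o=pose(); print(p,h,o["contact_force"],o["grip_width"],o["clock"])
```

```text
[ 56.8179016 -18.6515327  26.1527752] -9.753120790424084 [-0.56482862  0.206372   -0.09428721] 0.08527753041223242 27.65
```

View pics/w14.png

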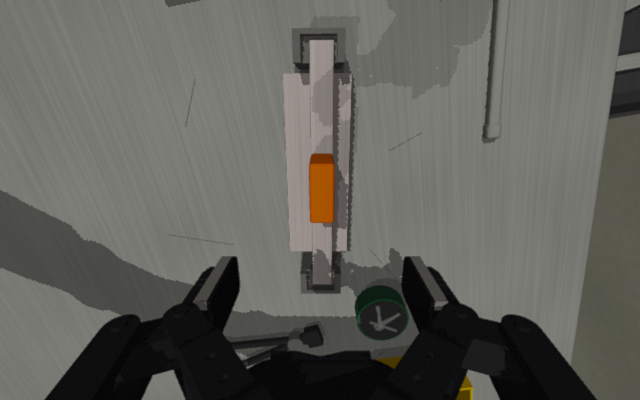

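View pics/scene14.png

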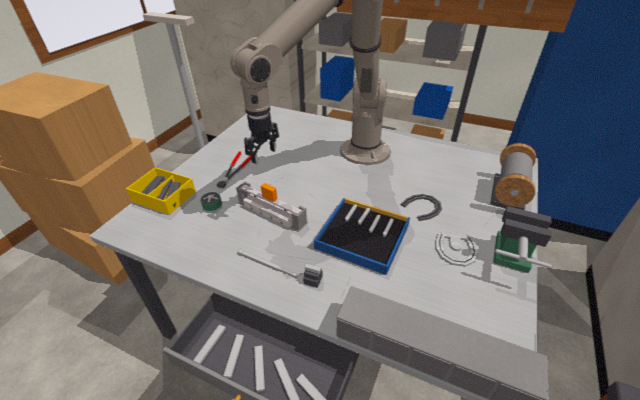

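View pics/top14.png

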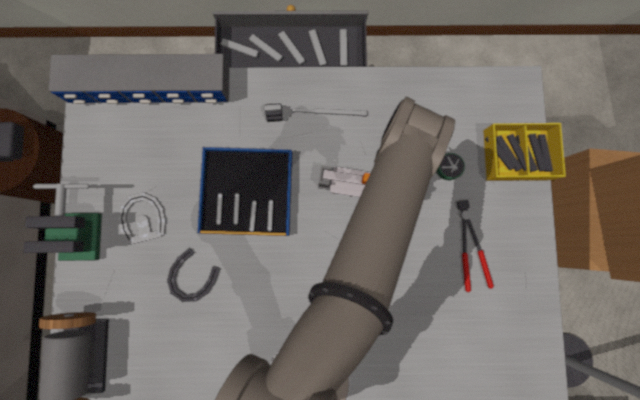

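Run:
```python
from h import *
f=frame("top"); S=6; im=cv2.resize(f["image"][185:237,208:285],None,fx=S,fy=S,interpolation=cv2.INTER_CUBIC)
g=im.astype(int).mean(-1); print(g.max())
for b in comp((g>80)&(np.arange(g.shape[0])[:,None]<270),4):
    ys,xs=np.nonzero(b); px=np.c_[(xs+.5)/S-.5+208,(ys+.5)/S-.5+185]; w=unproj(f,px,0.037)[:,:2].astype(np.float32)
    vx,vy,x0,y0=cv2.fitLine(w,cv2.DIST_L2,0,.01,.01).ravel(); a=np.degrees(np.arctan2(vy,vx)); a=(a+90)%180-90
    print(len(xs),(x0.round(3),y0.round(3)),"rel deg",round(a+2.15,1))
```

```text
164.66666666666666
5049 (np.float32(0.477), np.float32(0.108)) rel deg -0.3
4933 (np.float32(0.498), np.float32(0.257)) rel deg 0.2
4783 (np.float32(0.476), np.float32(0.158)) rel deg -3.1
4753 (np.float32(0.497), np.float32(0.207)) rel deg 0.1
```

All four bars lie within about 3.1° of parallel and the rake is back in its cradle, so I'm handing in.

Run:
```python
from bench import r
print(r.hand_in())
```

```text
the job is handed in; nothing more can be done
None
```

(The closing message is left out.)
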